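# Load two gear-shaft kits on their stands in assembly order

## Robot

A 6-joint arm with a two-finger parallel gripper is mounted at the origin on the work surface. World frame = base frame: x ahead of the robot, y to its left, z up, the work surface at z = 0. Lengths are in m, angles in degrees, forces in N, time in s.
With the tool pointing down it reaches from about 0.4 to 0.825 m from the base axis. Payload 7 kg.
Tool frame: the origin (TCP) lies midway between the tips of the shut fingers; the grasp point (between the pads) lies 19 mm behind it; z points along the fingers, y is the line along which they close (so a half turn about z gives the same grasp; the last joint's range is limited). The gripper opens to 88 mm and grips with 3 to 60 N. Pads are 19 mm wide; open, the fingers measure 130 mm over their backs; the gripper's body (78 mm by 193 mm) begins 47 mm behind the grasp point.
Start: joints at [-48.696, 20.546, 0.682, 0, -70.136, -16.507], TCP at [0.283, -0.613, 0.227] pointing down, gripper open.
Joint ranges: [-176.03, 176.03], [-82.01, 121.73], [-58.28, 71.71], [-173.87, 95.51], [-174.79, -0.11], [-173.66, 173.66]. Speed limits (degrees/s): [136.94, 136.94, 172.46, 180, 180, 180].

## Interface

Orientations are given as [roll, pitch, yaw] about the fixed x, y, z axes, in that order (R = Rz(yaw) Ry(pitch) Rx(roll)).
In Python, from plant import ctrl gives the robot as it stands. The module is installed in compiled form; this text tells all that it offers.
- The arm moves only by the tool send_rows, never from a script. Its argument "plan" is a list that holds one entry, the list of rows, each a list of 6 numbers: the shift along the tool's x, y, z in normalised numbers (1 is 60 cm), then the turn, a rotation vector about the tool's x, y, z in normalised numbers (1 is 2 pi rad). A call has 1 to 8 rows; each row is the pose to reach, as a shift and turn from the pose commanded when the call began, along the tool's axes at that moment; what a row does not reach only later rows make up. A row lasts 1/12 s, in which the tool goes at most 41.7 mm and 7.16 degrees, less where a joint would pass 70% of its speed; a pose out of reach is approached as far as the arm can. A shift or turn number past 1, either way, is cut back to 1. A call with a gripper value outside its range is refused whole. "fingers" is the opening, from 0 (shut) to 1 (fully open), set as the call begins (left out, the last holds). The fingers move at their own pace and stop on an object; the grip force is fixed at half the most. Time passes only in rows, so rows that repeat a pose let the fingers close. It gives the time, the measured TCP pose, the force, the opening and the grip force at its end, in the units of the state.
- ctrl.get_obs(): the state, without advancing time (a new reading comes with each control period).
- ctrl.snapshot(name): name is "side" or "top" or "wrist"; returns a dict with "img" (384x512x3 uint8, red, green, blue), "K" (3x3 intrinsics, pixels), "pose" (4x4, takes a point from camera to world coordinates). Camera axes: x right, y down, z forward; pixel columns grow to the right and rows downward; lengths in m; the calibration is good to about 2 mm. The wrist camera is an equidistant fisheye: a pixel r from the principal point sees the ray r / f radians off the axis. A picture is of the moment at which its call begins. There is no depth.
- ctrl.close_job(): hands the job in; it is judged then, once.
The state is a dict: "clock": time; "joint_pos": joint angles; "qvel": joint speeds; "tau": joint torques, N m; "tool_pos": TCP position; "orientation": TCP orientation; "force": force on the tool from outside, world axes, zero at the start; "moment": the same for the moment, N m; "opening": finger opening in m; "gripper_force": force on a finger pad.
Only numpy, scipy, OpenCV 4.12 (cv2) and the standard library are available. Lean on these libraries where they do the work, as an engineer would, in place of code of your own. Each camera call takes 0.05 s, during which the arm holds its last target. There are 200 camera calls.

## Task

Load the two kitting stands for the gearbox fitter, each part lying flat and threaded over the spindle. On the white stand put the bearing at the bottom, then the brass gear, then the orange collar on top; on the black stand put the steel pinion at the bottom and the blue spacer on top of it. Leave the screwdriver, the yellow cap and the parts bin where they are.

Things in the scene. Friction and masses are not known exactly. Their poses are not given: they have to be found in the camera images.
- brass_gear: Yellow brass gear with 18 teeth. Lies flat, loose; origin at the centre of its underside, z up along the bore. Through bore 22 mm in diameter, 15 mm thick, 62 mm over the tooth tips, about 0.24 kg.
- orange_collar: Plain orange locking collar. Lies flat, loose; origin at the centre of its underside, z up along the bore. Through bore 22 mm in diameter, 15 mm thick, outside diameter 42 mm, about 0.05 kg.
- steel_pinion: Dark grey steel pinion with 12 teeth. Lies flat, loose; origin at the centre of its underside, z up along the bore. Through bore 22 mm in diameter, 15 mm thick, 48 mm over the tooth tips, about 0.12 kg.
- blue_spacer: Plain blue spacer ring. Lies flat, loose; origin at the centre of its underside, z up along the bore. Through bore 22 mm in diameter, 15 mm thick, outside diameter 42 mm, about 0.05 kg.
- white_stand_seat (a point): Stand fixed to the bench: square aluminium plate 90 x 90 x 6 mm, on it a white nylon disc (diameter 72, 8 mm thick) with an upright steel spindle. This point: on the spindle's axis at the top of the white disc, where the lowest part rests, 14 mm above the bench; z up. Spindle: diameter 12 mm, 50 mm tall above this point, its last 8 mm tapering to 5 mm; a bore has 5 mm play all round.
- black_stand_seat (a point): Stand fixed to the bench: square aluminium plate 90 x 90 x 6 mm, on it a black nylon disc (diameter 72, 8 mm thick) with an upright steel spindle. This point: on the spindle's axis at the top of the black disc, where the lowest part rests, 14 mm above the bench; z up. Spindle: diameter 12 mm, 50 mm tall above this point, its last 8 mm tapering to 5 mm; a bore has 5 mm play all round.
- screwdriver: Bystander: yellow and black screwdriver lying on the bench, 164 mm long, 27 mm high; origin under its middle, x along the shaft towards the tip.
- yellow_cap: Bystander: small yellow plastic cap with a blue dot, diameter 32 mm, 14 mm high; origin at the centre of its underside.
- parts_bin: Bystander: open black parts bin 150 x 100 x 55 mm with a pink label; origin at the centre of its underside.
- bearing: Ball bearing: polished steel ring with a black seal band between outer and inner race, seen from above. Lies flat, loose; origin at the centre of its underside, z up along the bore. Through bore 22 mm in diameter, 15 mm thick, outside diameter 54 mm, about 0.15 kg.

How it is judged:
By the outcome, as a careful person would: the job done as asked, in the order asked, and still so for the second after the job is handed in, with the robot touching nothing.
It also fails if it takes over 133 s, if anything falls off the work surface, if the arm or the gripper's body presses on something with over 40 N, if the wrist force passes 120 N, or if a joint passes its speed limit or range.

## Working session

There is one attempt and no reset: what is moved stays moved. The work goes in short steps, Python scripts to look and compute and a tool call to move; the robot and the scene stay as the last step left them, time stands still between calls to the robot, and variables do not carry over. Pictures are saved under pics/ and viewed, at most 14 in all, crops included, and the job is handed in when it is done.

Besides the shell and the picture viewer there is one more tool, called as name([rows], argument=value, ...), one row to a line, values as JSON. send_rows: Moves the arm, as the interface text tells. Its arguments: {"type":"object","properties":{"plan":{"type":"array","items":{"type":"array","items":{"type":"array","items":{"type":"number"}}}},"fingers":{"type":"number"}},"required":["plan"]}

```bash
mkdir -p pics; python3 - <<'E'
from plant import ctrl
import cv2,numpy as np
for n in ["top","side","wrist"]:
    s=ctrl.snapshot(n); cv2.imwrite(f"pics/{n}0.png",s["img"][:,:,::-1]); np.savez(f"{n}0.npz",**s); print(n,s["K"].tolist(),np.round(s["pose"],4).tolist())
print(ctrl.get_obs())
E
```

```text
top [[415.47329770264344, 0.0, 257.1420917371897], [0.0, 415.47329770264344, 195.81871983090213], [0.0, 0.0, 1.0]] [[-0.0039, -0.9975, 0.0699, 0.507], [-0.9999, 0.0048, 0.0124, 0.016], [-0.0127, -0.0699, -0.9975, 1.2831], [0.0, 0.0, 0.0, 1.0]]
side [[404.9609928328126, 0.0, 252.5579863088544], [0.0, 404.9609928328126, 192.26617854834703], [0.0, 0.0, 1.0]] [[-0.8433, -0.3589, 0.4, 0.1], [-0.5371, 0.5356, -0.6517, 0.8127], [0.0197, -0.7644, -0.6444, 0.8392], [0.0, 0.0, 0.0, 1.0]]
wrist [[297.3186396354542, 0.0, 256.2051522098565], [0.0, 297.3186396354542, 186.61247283323627], [0.0, 0.0, 1.0]] [[-0.4192, 0.8642, 0.2783, 0.2067], [0.9079, 0.3983, 0.1308, -0.6478], [0.0022, 0.3075, -0.9515, 0.3847], [0.0, 0.0, 0.0, 1.0]]
{'clock': 0.15, 'joint_pos': array([-4.86965906e+01,  2.05813974e+01,  6.46843093e-01, -1.47164632e-02,
       -7.01367368e+01, -1.65042314e+01]), 'qvel': array([ 0.07089175, -0.09650411,  0.11447734,  0.13668155,  0.07932546,
       -0.06792787]), 'tau': array([-2.35281768e-03, -5.83274031e+01,  2.93293351e+01,  7.00136840e+00,
        8.82105989e-03, -9.14912425e-05]), 'tool_pos': array([ 0.28291504, -0.61244406,  0.22585228]), 'orientation': array([ 1.79927715e+02, -6.98830801e-03, -1.55205827e+02]), 'force': array([-0.09714883, -0.37664092,  0.16533731]), 'moment': array([-0.02832348, -0.07320491,  0.06104629]), 'gripper_force': 0.0, 'opening': 0.08750218113815092}
```

View pics/top0.png

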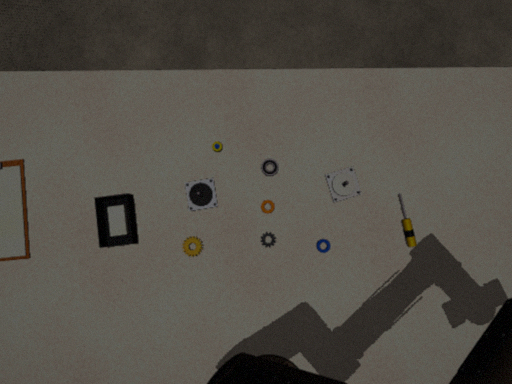

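View pics/side0.png

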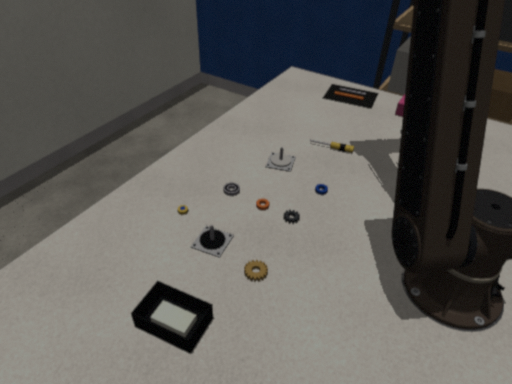

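Top view: cap (217,147), bearing (270,168), white stand (343,184), black stand (201,194), orange (268,207), pinion (268,240), gear (193,246), blue (323,246), screwdriver (405,220), bin (116,220). The side view shows the same layout: bearing (231,188), white stand (281,160), black stand (212,240), gear (256,270), orange (262,204), blue (321,188), pinion (291,216).

```bash
cat > h.py <<'E'
import cv2,numpy as np
from scipy.spatial.transform import Rotation as Ro
def ray(s,uv,fish=False):
    K,T=s["K"],s["pose"]; d=np.array([(uv[0]-K[0,2])/K[0,0],(uv[1]-K[1,2])/K[1,1],1.])
    if fish:
        r=np.hypot(d[0],d[1]); k=np.sin(r)/max(r,1e-9); d=np.array([d[0]*k,d[1]*k,np.cos(r)])
    return T[:3,3],T[:3,:3]@d/np.linalg.norm(d)
def plane(s,uv,z,fish=False):
    o,d=ray(s,uv,fish); return o+d*(z-o[2])/d[2]
def tri(rs):
    A=np.zeros((3,3));b=np.zeros(3)
    for o,d in rs:
        P=np.eye(3)-np.outer(d,d);A+=P;b+=P@o
    p=np.linalg.solve(A,b); return p,[1e3*np.linalg.norm((np.eye(3)-np.outer(d,d))@(p-o)) for o,d in rs]
def blob(img,uv,w,kind,thr=None):
    """outer outline ellipse of the blob nearest uv in a window; returns centre, axes"""
    u,v=map(int,uv);x0,y0=max(u-w,0),max(v-w,0)
    c=cv2.resize(img[y0:v+w+1,x0:u+w+1],None,fx=4,fy=4,interpolation=cv2.INTER_CUBIC).astype(int)
    val=c.max(2);sat=val-c.min(2);bg=np.median(val)
    m={"dark":val<(thr or .7)*bg,"col":sat>(thr or .5)*np.percentile(sat,98),"bright":val>(thr or 1.15)*bg}[kind].astype(np.uint8)
    cs,_=cv2.findContours(m,cv2.RETR_EXTERNAL,cv2.CHAIN_APPROX_NONE)
    cs=[k for k in cs if cv2.contourArea(k)>60 and len(k)>5]
    f=lambda k:np.linalg.norm(np.array(cv2.minEnclosingCircle(k)[0])-4*np.array([uv[0]-x0,uv[1]-y0]))-.5*np.sqrt(cv2.contourArea(k))
    k=min(cs,key=f);h=cv2.convexHull(k);M=cv2.moments(h)
    ce=np.array([M["m10"],M["m01"]])/M["m00"]
    return (ce+.5)/4-.5+[x0,y0],np.sqrt(M["m00"])/4
E
python3 - <<'E'
from h import *
t,s=[dict(np.load(f"{n}0.npz")) for n in("top","side")]
O={"bearing":((270,168),(231,188),"dark"),"orange":((268,207),(262,204),"col"),"pinion":((268,240),(291,216),"dark"),
"gear":((193,246),(256,270),"col"),"blue":((323,246),(321,188),"col"),"blackdisc":((201,194),(212,240),"dark"),"cap":((217,147),(183,210),"col")}
for n,(a,b,k) in O.items():
    (ca,ra),(cb,rb)=blob(t["img"],a,15,k),blob(s["img"],b,14 if n!="blackdisc" else 18,k)
    p,e=tri([ray(t,ca),ray(s,cb)])
    print(n,ca.round(1),ra.round(1),cb.round(1),rb.round(1),(p*1e3).round(1),np.round(e,1),"plane15",(plane(t,ca,.015)*1e3).round(1)[:2])
print("white",plane(t,(343,184),.014))
c=lambda i,x0,y0,w,h,f:cv2.convertScaleAbs(cv2.resize(i[y0:y0+h,x0:x0+w],None,fx=f,fy=f,interpolation=cv2.INTER_CUBIC)[:,:,::-1],alpha=1.8)
A=c(t["img"],175,135,200,125,4)
cv2.imwrite("pics/topc.png",A)
cv2.imwrite("pics/wristb.png",cv2.convertScaleAbs(np.load("wrist0.npz")["img"][:,:,::-1],alpha=1.6))
E
```

```text
bearing [269.4 167.6] 14.9 [231.2 189.1] 13.3 [684.1  -6.5   4.3] [0.2 0.2] plane15 [682.8  -6.2]
orange [267.2 206.2] 11.7 [262.3 203.1] 10.3 [5.634e+02 4.000e-01 9.000e+00] [0.9 0.9] plane15 [564.   1.]
pinion [267.8 239.2] 13.7 [291.1 216.4] 13.7 [462.5  -0.6   4.6] [0.8 0.8] plane15 [ 4.636e+02 -2.000e-01]
gear [191.8 246.1] 17.4 [255.5 269.2] 18.7 [442.7 231.5  10.4] [0.8 0.8] plane15 [443.6 231.1]
blue [323.  245.5] 11.4 [321.1 188.2] 9.1 [ 443.  -168.6    7.8] [0.9 0.9] plane15 [ 444.2 -167.2]
blackdisc [200.4 194.1] 20.3 [212.  238.6] 21.0 [602.1 206.1   9.2] [0.6 0.6] plane15 [602.1 205.5]
cap [216.6 145.9] 8.8 [182.2 208.7] 8.5 [751.4 156.5   8.9] [0.8 0.8] plane15 [751.  156.3]
white [ 0.63094001 -0.23121976  0.014     ]
```

View pics/topc.png

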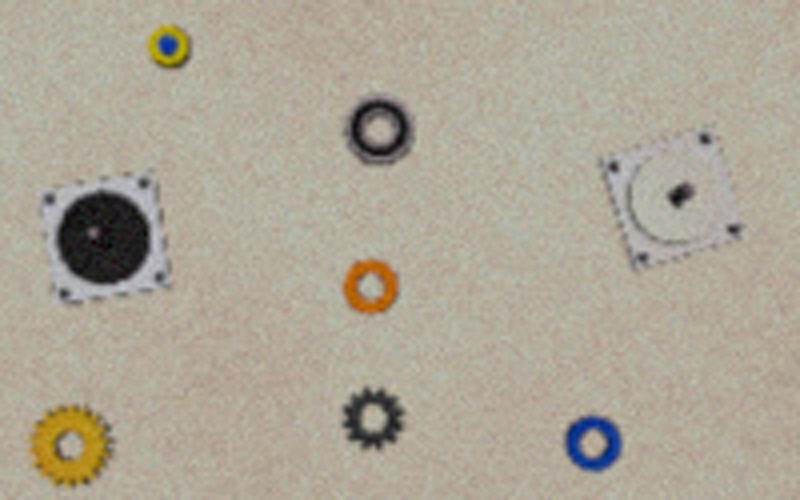

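View pics/wristb.png

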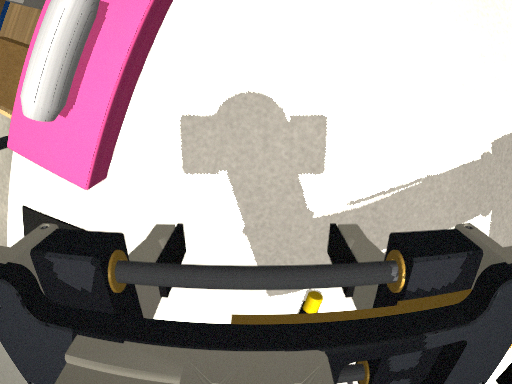

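Bearing, gear, rings and both stands are clear in the enlarged top view. The white plate's screws put its centre at about (343.3,184.4). The wrist camera looks past the fingers, towards tool +x. Next I'll move to a viewing pose with yaw 180.

The manual's scale: shifts go in shares of 60 cm and turns go in shares of 2 pi rad. Converting my numbers, -28 cm is -0.4667, -25 cm is -0.4167, 24.8 degrees is 0.0689.

send_rows([
  [[-0.0333, 0.0167, 0, 0, 0, 0.0083], [-0.0917, 0.045, 0.0017, 0, 0, 0.0167], [-0.155, 0.075, 0.0033, 0, 0, 0.0278], [-0.2167, 0.1067, 0.005, 0, 0, 0.0389], [-0.2833, 0.1383, 0.0067, 0, 0, 0.05], [-0.35, 0.17, 0.0083, 0, 0, 0.0583], [-0.4167, 0.2033, 0.01, 0, 0, 0.0667], [-0.4667, 0.2283, 0.01, 0, 0, 0.0689]],
], fingers=1)

```text
clock: 0.82
tool_pos: [0.4802, -0.3695, 0.2203]
orientation: [180.0, -0.0, 179.8]
force: [1.2, -0.4, -0.4]
opening: 0.0875
gripper_force: 0.0
```

In the tool's units: -23 cm is -0.3833, 21 cm is 0.35.

send_rows([
  [[-0.0333, 0.0333, 0, 0, 0, 0], [-0.0833, 0.0833, 0, 0, 0, 0], [-0.1333, 0.1417, 0, 0, 0, 0], [-0.1833, 0.2, 0, 0, 0, 0], [-0.2333, 0.25, 0, 0, 0, 0], [-0.2833, 0.3, 0, 0, 0, 0], [-0.3333, 0.3333, 0, 0, 0, 0], [-0.3833, 0.35, 0, 0, 0, 0]],
])

```text
clock: 1.48
tool_pos: [0.7107, -0.1581, 0.2208]
orientation: [180.0, 0.0, -179.9]
force: [0.4, -0.7, 0.8]
opening: 0.0876
gripper_force: 0.0
```

In the tool's units: -2 cm is -0.0333, 1 cm is 0.0167.

send_rows([
  [[-0.0333, 0.0167, 0, 0, 0, 0], [-0.0333, 0.0333, 0, 0, 0, 0], [-0.0333, 0.0333, 0, 0, 0, 0], [-0.0333, 0.0333, 0, 0, 0, 0]],
])

```text
clock: 1.82
tool_pos: [0.7291, -0.141, 0.2199]
orientation: [-180.0, -0.1, -180.0]
force: [0.3, 0.1, -0.3]
opening: 0.0878
gripper_force: 0.0
```

```bash
python3 - <<'E'
from plant import ctrl
from h import *
s=ctrl.snapshot("wrist"); np.savez("wrist1.npz",**s); cv2.imwrite("pics/wrist1.png",s["img"][:,:,::-1])
o=ctrl.get_obs(); print(o["tool_pos"],o["orientation"],s["pose"].round(4).tolist())
E
```

```text
[ 0.72885575 -0.14160927  0.22045876] [-1.79996002e+02 -3.36279931e-02 -1.79995314e+02] [[-0.0007, 0.952, 0.3061, 0.6453], [1.0, 0.0004, 0.001, -0.1411], [0.0008, 0.3061, -0.952, 0.379], [0.0, 0.0, 0.0, 1.0]]
```

View pics/wrist1.png

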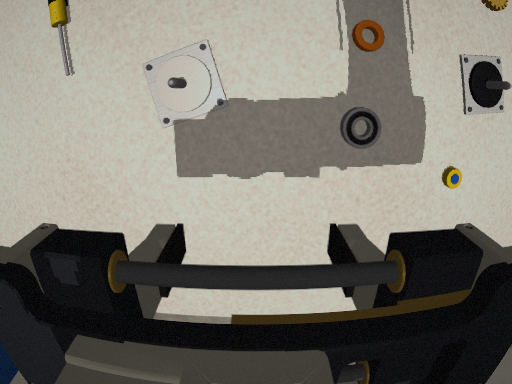

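The wrist view shows the white stand at about (187,84), with screws at (150,68), (207,45), (222,102) and (165,121) and its spindle leaning to (177,83). It also shows the bearing at (361,127), orange at (369,35), black stand at (486,84) and cap at (453,178).

```bash
cat > m.py <<'E'
from h import *
w=dict(np.load("wrist1.npz"));t,s=[dict(np.load(f"{n}0.npz")) for n in("top","side")]
c=[blob(w["img"],p,5,"dark",.7)[0] for p in [(150,68),(207,45),(222,102),(165,121)]]
P=np.array([plane(w,q,.006,True) for q in c]);print("white bolts",np.round(c,1).tolist(),(P*1e3).round(1)[:,:2].tolist(),"centre",(P.mean(0)*1e3).round(1))
c=[blob(t["img"],p,4,"dark",.8)[0] for p in [(328,176),(351,169),(358.5,192),(335.5,199)]]
P=np.array([plane(t,q,.006) for q in c]);print("white top",np.round(c,1).tolist(),(P.mean(0)*1e3).round(1))
for n,a,b,k,f in [("bearing",(361,127),(269.4,167.6),"dark",.75),("orange",(369,35),(267.2,206.2),"col",.5),("cap",(453,178),(216.6,145.9),"col",.5)]:
    q,r=blob(w["img"],a,30 if n!="cap" else 14,k,f); p,e=tri([ray(w,q,True),ray(t,b)])
    print(n,q.round(1),r.round(1),"plane15",(plane(w,q,.015,True)*1e3).round(1),"tri",(p*1e3).round(1),np.round(e,1))
E
python3 m.py
```

```text
white bolts [[148.6, 67.0], [203.3, 46.5], [220.1, 102.5], [165.9, 120.2]] [[604.5, -278.4], [583.2, -206.2], [655.3, -185.8], [675.5, -256.9]] centre [ 629.6 -231.8    6. ]
white top [[327.9, 176.3], [350.8, 169.2], [358.2, 192.1], [334.6, 199.5]] [ 630.9 -232.3    6. ]
bearing [360.  127.2] 36.4 plane15 [682.8  -8.6  15. ] tri [683.4  -6.4   9.1] [0. 0.]
orange [368.2  35.2] 28.1 plane15 [563.   -0.6  15. ] tri [563.3   0.6  13.3] [0.9 0.9]
cap [453.7 178.3] 15.2 plane15 [749.  155.8  15. ] tri [750.3 156.6  14.1] [1. 1.]
```

In the tool's units: 18 cm is 0.3, 13.5 cm is 0.225.

send_rows([
  [[0.0167, 0.0417, 0.0167, 0, 0, 0], [0.0333, 0.1, 0.05, 0, 0, 0], [0.0533, 0.1583, 0.0833, 0, 0, 0], [0.0733, 0.2, 0.125, 0, 0, 0], [0.075, 0.225, 0.1667, 0, 0, 0], [0.075, 0.225, 0.2167, 0, 0, 0], [0.075, 0.225, 0.2667, 0, 0, 0], [0.075, 0.225, 0.3, 0, 0, 0]],
])

```text
clock: 2.53
tool_pos: [0.6827, -0.0071, 0.0388]
orientation: [180.0, -0.1, 180.0]
force: [-1.1, -0.9, 0.2]
opening: 0.0878
gripper_force: 0.0
```

send_rows([
  [[0, 0, 0, 0, 0, 0], [0, 0, 0, 0, 0, 0], [0, 0, 0, 0, 0, 0]],
])

```text
clock: 2.78
tool_pos: [0.6854, -0.007, 0.0426]
orientation: [180.0, 0.1, 180.0]
force: [0.9, -0.4, 1.0]
opening: 0.088
gripper_force: 0.0
```

```bash
python3 - <<'E'
from plant import ctrl
from h import *
s=ctrl.snapshot("wrist"); np.savez("wrist2.npz",**s); cv2.imwrite("pics/wrist2.png",s["img"][:,:,::-1])
print(ctrl.get_obs()["tool_pos"],ctrl.get_obs()["force"])
E
```

```text
[ 0.68577685 -0.00677218  0.04296027] [ 0.31049403  0.67548847 -0.02773692]
```

View pics/wrist2.png

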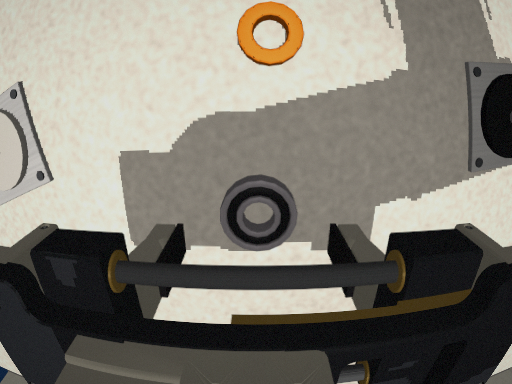

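The bearing is centred between the open fingers at (258,213). I'll check it from this view, then grasp.

```bash
python3 - <<'E'
from h import *
w=dict(np.load("wrist2.npz"));t=dict(np.load("top0.npz"))
q,r=blob(w["img"],(258,213),42,"dark",.75);print(q,r)
q=np.array([258.5,213.]);print(plane(w,q,.015,True),tri([ray(w,q,True),ray(dict(np.load("wrist1.npz")),(360.5,127.2),True)]))
q=(270,33.5);print("orange",plane(w,q,.015,True),tri([ray(w,q,True),ray(dict(np.load("wrist1.npz")),(368.2,35.2),True)]))
E
```

```text
[258.19743693 215.55864393] 54.57191356366386
[ 0.68065871 -0.00538238  0.015     ] (array([ 0.68345749, -0.00536861,  0.0083038 ]), [np.float64(0.07251007705289048), np.float64(0.07251007705278643)])
orange [0.56319126 0.0015648  0.015     ] (array([0.56174986, 0.00183204, 0.00896522]), [np.float64(0.21113580869364532), np.float64(0.21113580869377188)])
```

send_rows([
  [[0, 0, 0.0167, 0, 0, 0], [0, 0, 0.0367, 0, 0, 0], [0, 0, 0.0533, 0, 0, 0], [0, 0, 0.0633, 0, 0, 0], [0, 0, 0.0633, 0, 0, 0], [0, 0, 0.0633, 0, 0, 0]],
])

```text
clock: 3.33
tool_pos: [0.6841, -0.0064, 0.0016]
orientation: [-180.0, -0.1, -180.0]
force: [1.4, -0.5, -0.3]
opening: 0.0879
gripper_force: 0.0
```

send_rows([
  [[0, 0, 0, 0, 0, 0], [0, 0, 0, 0, 0, 0], [0, 0, 0, 0, 0, 0], [0, 0, 0, 0, 0, 0], [0, 0, 0, 0, 0, 0], [0, 0, 0, 0, 0, 0], [0, 0, 0, 0, 0, 0], [0, 0, 0, 0, 0, 0]],
], fingers=0)

```text
clock: 4.0
tool_pos: [0.6845, -0.0063, 0.0027]
orientation: [180.0, 0.0, -180.0]
force: [-0.1, 0.3, -0.0]
opening: 0.0531
gripper_force: 30.0
```

In the tool's units: -12 cm is -0.2, -11 cm is -0.1833.

send_rows([
  [[0, 0, -0.0167, 0, 0, 0], [0, 0, -0.05, 0, 0, 0], [0, 0, -0.1, 0, 0, 0], [0, 0, -0.15, 0, 0, 0], [0, 0, -0.1833, 0, 0, 0], [0, 0, -0.2, 0, 0, 0], [0, 0, -0.2, 0, 0, 0]],
])

```text
clock: 4.58
tool_pos: [0.6859, -0.0062, 0.1259]
orientation: [179.9, 0.3, -180.0]
force: [0.3, -0.1, -1.4]
opening: 0.0539
gripper_force: 30.0
```

```bash
python3 - <<'E'
from plant import ctrl
from h import *
s=ctrl.snapshot("wrist"); np.savez("wrist3.npz",**s); cv2.imwrite("pics/wrist3.png",s["img"][:,:,::-1])
print(ctrl.get_obs()["tool_pos"],ctrl.get_obs()["force"])
E
```

```text
[ 0.68476716 -0.00620328  0.12352549] [ 0.98373658  0.39886319 -2.12036395]
```

View pics/wrist3.png

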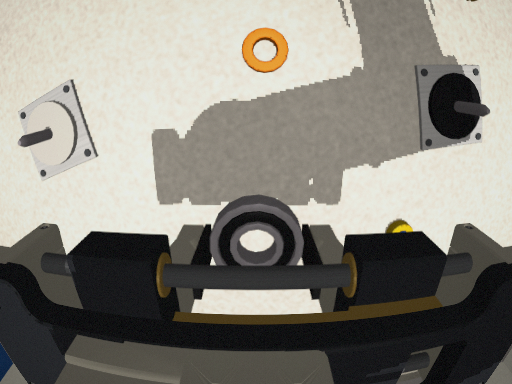

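The bearing is held level at (257,240). The black stand's screws are visible at (424,72), (476,72), (479,142) and (427,142).

```bash
python3 - <<'E'
from h import *
w=dict(np.load("wrist3.npz"))
for q in [(256.5,240),(257,238)]: print("held",plane(w,q,.136,True))
print("held bore top edge etc front", plane(w,(257,196),.136,True))
B=[(424,72),(476,72),(479,142),(427,142)]
c=[blob(w["img"],p,4,"dark",.7)[0] for p in B];print(np.round(c,1).tolist())
P=np.array([plane(w,q,.006,True) for q in c]);print("black bolts",(P*1e3).round(1)[:,:2].tolist(),P.mean(0))
c=[blob(w["img"],p,4,"dark",.7)[0] for p in [(24,116),(70,88),(88,153),(44,173)]];P=np.array([plane(w,q,.006,True) for q in c]);print("white",np.round(c,1).tolist(),P.mean(0))
E
```

```text
held [ 0.68160288 -0.00595053  0.136     ]
held [ 0.68031562 -0.00566954  0.136     ]
held bore top edge etc front [ 0.65510548 -0.00569603  0.136     ]
[[423.8, 72.0], [475.3, 71.4], [477.7, 138.4], [428.3, 142.1]]
black bolts [[569.4, 165.3], [557.4, 238.6], [633.8, 250.9], [642.7, 177.4]] [0.60082161 0.20804255 0.006     ]
white [[22.7, 115.0], [66.9, 88.4], [87.3, 152.1], [42.7, 172.7]] [ 0.62909525 -0.23188724  0.006     ]
```

In the tool's units: -22.6 cm is -0.3767, 5.3 cm is 0.0883.

send_rows([
  [[0.0083, -0.0333, 0, 0, 0, 0], [0.025, -0.0917, 0, 0, 0, 0], [0.0383, -0.1583, 0, 0, 0, 0], [0.0533, -0.225, 0, 0, 0, 0], [0.07, -0.2917, 0, 0, 0, 0], [0.0833, -0.3417, 0, 0, 0, 0], [0.0883, -0.3667, 0, 0, 0, 0], [0.0883, -0.3767, 0, 0, 0, 0]],
])

```text
clock: 5.3
tool_pos: [0.6292, -0.2347, 0.1202]
orientation: [180.0, -0.2, 179.8]
force: [-0.0, 1.1, -0.8]
opening: 0.0532
gripper_force: 30.0
```

send_rows([
  [[0, 0, 0, 0, 0, 0], [0, 0, 0, 0, 0, 0], [0, 0, 0, 0, 0, 0], [0, 0, 0, 0, 0, 0], [0, 0, 0, 0, 0, 0]],
])

```text
clock: 5.72
tool_pos: [0.6319, -0.2311, 0.1225]
orientation: [180.0, -0.0, -179.9]
force: [0.3, -0.1, -1.2]
opening: 0.0535
gripper_force: 30.0
```

```bash
python3 - <<'E'
from plant import ctrl
from h import *
for n in("wrist","side","top"):
    s=ctrl.snapshot(n); np.savez(n+"4.npz",**s)
    if n=="wrist": A=s["img"]
    if n=="side": B=cv2.resize(s["img"][100:190,220:340],(512,384),interpolation=cv2.INTER_CUBIC)
    print(ctrl.get_obs()["tool_pos"])
cv2.imwrite("pics/ws4.png",cv2.resize(np.hstack([A,B]),(800,300))[:,:,::-1])
E
```

```text
[ 0.6318272  -0.23129922  0.12255364]
[ 0.63178052 -0.23145975  0.12260678]
[ 0.63175039 -0.23165268  0.12266619]
```

View pics/ws4.png

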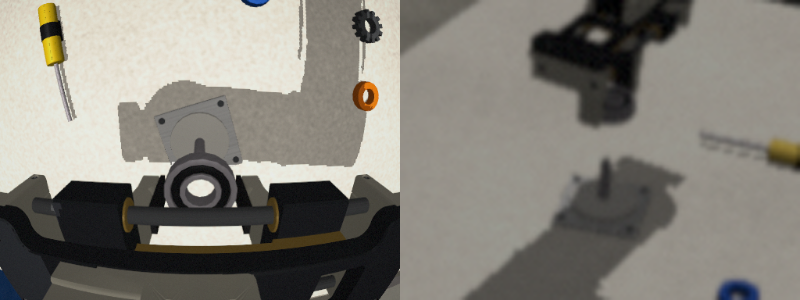

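The bearing hangs above the spindle, whose tip is at about (200,140) in the left panel. Lowering in steps.

In the tool's units: 10.5 cm is 0.175, 10.2 cm is 0.17.

send_rows([
  [[0, 0, 0.025, 0, 0, 0], [0, 0, 0.0583, 0, 0, 0], [0, 0, 0.0917, 0, 0, 0], [0, 0, 0.1167, 0, 0, 0], [0, 0, 0.1417, 0, 0, 0], [0, 0, 0.1583, 0, 0, 0], [0, 0, 0.17, 0, 0, 0], [0, 0, 0.175, 0, 0, 0]],
])

```text
clock: 6.53
tool_pos: [0.6311, -0.2322, 0.0166]
orientation: [180.0, -0.1, -180.0]
force: [-1.1, 1.9, 7.1]
opening: 0.0531
gripper_force: 30.0
```

send_rows([
  [[0, 0, 0, 0, 0, 0], [0, 0, 0, 0, 0, 0], [0, 0, 0, 0, 0, 0]],
])

```text
clock: 6.78
tool_pos: [0.6321, -0.2325, 0.0185]
orientation: [-180.0, 0.1, -180.0]
force: [0.2, -0.5, -0.6]
opening: 0.0535
gripper_force: 30.0
```

In the tool's units: -8 cm is -0.1333, -4 cm is -0.0667.

send_rows([
  [[0, 0, 0.0017, 0, 0, 0], [0, 0, 0.0017, 0, 0, 0], [0, 0, 0.0017, 0, 0, 0], [0, 0, 0.0017, 0, 0, 0], [0, 0, 0.0017, 0, 0, 0], [0, 0, -0.0167, 0, 0, 0], [0, 0, -0.0667, 0, 0, 0], [0, 0, -0.1333, 0, 0, 0]],
], fingers=1)

```text
clock: 7.45
tool_pos: [0.6292, -0.232, 0.0958]
orientation: [179.9, -0.4, 180.0]
force: [0.9, 0.3, -0.2]
opening: 0.0876
gripper_force: 0.0
```

In the tool's units: 26 cm is 0.4333, 22 cm is 0.3667.

send_rows([
  [[0, 0, -0.05, 0, 0, 0], [0, 0.0333, -0.0833, 0, 0, 0], [0, 0.1, -0.1, 0, 0, 0], [0.0167, 0.1667, -0.1, 0, 0, 0], [0.0333, 0.2333, -0.1, 0, 0, 0], [0.05, 0.3, -0.1, 0, 0, 0], [0.0667, 0.3667, -0.1, 0, 0, 0], [0.0833, 0.4333, -0.1, 0, 0, 0]],
])

```text
clock: 8.12
tool_pos: [0.5808, 0.0293, 0.1588]
orientation: [180.0, 0.1, 180.0]
force: [0.7, 0.1, -0.4]
opening: 0.0875
gripper_force: 0.0
```

In the tool's units: 20.3 cm is 0.3383, 19 cm is 0.3167.

send_rows([
  [[0.0083, 0.0667, 0, 0, 0, 0], [0.0167, 0.1333, 0, 0, 0, 0], [0.0333, 0.2, 0, 0, 0, 0], [0.05, 0.2667, 0, 0, 0, 0], [0.0667, 0.3167, 0, 0, 0, 0], [0.0667, 0.3383, 0, 0, 0, 0], [0.0667, 0.3383, 0, 0, 0, 0], [0.0667, 0.3383, 0, 0, 0, 0]],
])

```text
clock: 8.78
tool_pos: [0.5415, 0.2311, 0.1581]
orientation: [180.0, 0.0, -179.9]
force: [-0.5, -1.1, -0.4]
opening: 0.0876
gripper_force: 0.0
```

```bash
python3 - <<'E'
from plant import ctrl
from h import *
for n in("wrist","top"):
    s=ctrl.snapshot(n); np.savez(n+"5.npz",**s)
    if n=="wrist": A=s["img"]
    else: B=cv2.resize(s["img"][150:220,300:393],(512,384),interpolation=cv2.INTER_CUBIC)
print(ctrl.get_obs()["tool_pos"])
cv2.imwrite("pics/ws5.png",cv2.resize(np.hstack([A,B]),(800,300))[:,:,::-1])
E
```

```text
[0.5416089  0.22971837 0.15786956]
```

View pics/ws5.png

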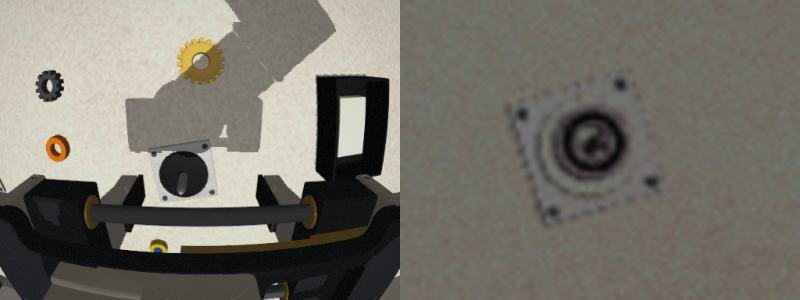

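The gear is at about (257,77) in full wrist pixels. In the top view the bearing sits flat round the white spindle, and its apparent offset matches parallax.

```bash
python3 - <<'E'
from h import *
w=dict(np.load("wrist5.npz"));t=dict(np.load("top0.npz"))
def go(n,q0,win,k,f,tq):
    q,r=blob(w["img"],q0,win,k,f);p,e=tri([ray(w,q,True),ray(t,tq)])
    print(n,q.round(1),r.round(1),plane(w,q,.015,True).round(4),p.round(4),np.round(e,1))
for f in(.3,.5): go("gear",(257,77),38,"col",f,(191.8,246.1))
go("pinion",(63,110),25,"dark",.6,(267.8,239.2)); go("orange",(73,190),22,"col",.5,(267.2,206.2))
B=[(196,198),(267,188),(271,245),(210,253)]
c=[blob(w["img"],p,5,"dark",.7)[0] for p in B];P=np.array([plane(w,q,.006,True) for q in c]);print(np.round(c,1).tolist(),P.mean(0))
E
```

```text
gear [256.4  77.8] 54.8 [0.4413 0.2314 0.015 ] [0.4423 0.2314 0.0124] [1.1 1.1]
gear [256.4  77.7] 53.8 [0.4411 0.2313 0.015 ] [0.4423 0.2313 0.013 ] [1.2 1.2]
pinion [ 63.1 109.5] 34.5 [0.4609 0.0061 0.015 ] [ 4.622e-01 -4.000e-04  6.100e-03] [1.2 1.2]
orange [ 71.2 191. ] 24.9 [0.5611 0.0025 0.015 ] [0.5631 0.0007 0.0121] [1.1 1.1]
[[196.6, 196.4], [263.2, 187.0], [271.0, 245.5], [210.7, 253.3]] [0.60082062 0.20711466 0.006     ]
```

In the tool's units: 12.5 cm is 0.2083, 9.9 cm is 0.165.

send_rows([
  [[0.0333, 0.0017, 0.0167, 0, 0, 0], [0.0833, 0.0017, 0.05, 0, 0, 0], [0.1333, 0.0017, 0.0833, 0, 0, 0], [0.16, 0.0017, 0.125, 0, 0, 0], [0.165, 0.0017, 0.1667, 0, 0, 0], [0.165, 0.0017, 0.2, 0, 0, 0], [0.165, 0.0017, 0.2083, 0, 0, 0], [0.165, 0.0017, 0.2083, 0, 0, 0]],
])

```text
clock: 9.55
tool_pos: [0.4423, 0.23, 0.0316]
orientation: [-179.9, -0.1, 179.9]
force: [0.3, 0.4, -0.0]
opening: 0.0877
gripper_force: 0.0
```

In the tool's units: 2.9 cm is 0.0483, 2.7 cm is 0.045.

send_rows([
  [[0, 0, 0.0167, 0, 0, 0], [0, 0, 0.0333, 0, 0, 0], [0, 0, 0.045, 0, 0, 0], [0, 0, 0.0483, 0, 0, 0], [0, 0, 0.0483, 0, 0, 0], [0, 0, 0.0483, 0, 0, 0]],
])

```text
clock: 10.05
tool_pos: [0.443, 0.2317, 0.0042]
orientation: [180.0, 0.0, 180.0]
force: [0.4, 0.6, -0.4]
opening: 0.0876
gripper_force: 0.0
```

send_rows([
  [[0, 0, 0, 0, 0, 0], [0, 0, 0, 0, 0, 0], [0, 0, 0, 0, 0, 0], [0, 0, 0, 0, 0, 0], [0, 0, 0, 0, 0, 0], [0, 0, 0, 0, 0, 0], [0, 0, 0, 0, 0, 0]],
], fingers=0)

```text
clock: 10.63
tool_pos: [0.4425, 0.2317, 0.0037]
orientation: [180.0, 0.0, -180.0]
force: [-0.6, -0.5, 3.3]
opening: 0.0605
gripper_force: 30.0
```

In the tool's units: -12 cm is -0.2, -11.5 cm is -0.1917.

send_rows([
  [[0, 0, -0.0167, 0, 0, 0], [0, 0, -0.05, 0, 0, 0], [0, 0, -0.1, 0, 0, 0], [0, 0, -0.15, 0, 0, 0], [0, 0, -0.1917, 0, 0, 0], [0, -0.0333, -0.2, 0, 0, 0], [-0.0167, -0.0833, -0.2, 0, 0, 0], [-0.0417, -0.15, -0.2, 0, 0, 0]],
])

```text
clock: 11.3
tool_pos: [0.4667, 0.1431, 0.1241]
orientation: [179.9, 0.1, -179.8]
force: [1.2, -0.8, -3.3]
opening: 0.0608
gripper_force: 30.0
```

In the tool's units: -29 cm is -0.4833, -25.7 cm is -0.4283.

send_rows([
  [[-0.025, -0.0617, 0, 0, 0, 0], [-0.05, -0.1217, 0, 0, 0, 0], [-0.075, -0.1833, 0, 0, 0, 0], [-0.1, -0.245, 0, 0, 0, 0], [-0.125, -0.305, 0, 0, 0, 0], [-0.15, -0.3667, 0, 0, 0, 0], [-0.175, -0.4283, 0, 0, 0, 0], [-0.2, -0.4833, 0, 0, 0, 0]],
])

```text
clock: 11.97
tool_pos: [0.5868, -0.1496, 0.1227]
orientation: [180.0, -0.1, 180.0]
force: [1.2, 1.1, -3.2]
opening: 0.0611
gripper_force: 30.0
```

In the tool's units: -8.3 cm is -0.1383, -7.5 cm is -0.125.

send_rows([
  [[-0.025, -0.05, 0, 0, 0, 0], [-0.05, -0.0917, 0, 0, 0, 0], [-0.0667, -0.125, 0, 0, 0, 0], [-0.0717, -0.1383, 0, 0, 0, 0], [-0.0717, -0.1383, 0, 0, 0, 0], [-0.0717, -0.1383, 0, 0, 0, 0], [-0.0717, -0.1383, 0, 0, 0, 0], [-0.0717, -0.1383, 0, 0, 0, 0]],
])

```text
clock: 12.63
tool_pos: [0.6297, -0.2293, 0.1236]
orientation: [180.0, -0.0, -179.9]
force: [-0.5, 0.8, -2.5]
opening: 0.0609
gripper_force: 30.0
```

```bash
python3 - <<'E'
from plant import ctrl
from h import *
s=ctrl.snapshot("wrist"); np.savez("wrist6.npz",**s);cv2.imwrite("pics/w6.png",s["img"][:,:,::-1])
o=ctrl.get_obs();print(o["tool_pos"],o["force"],o["opening"])
E
```

```text
[ 0.62984663 -0.2292699   0.12377579] [-0.74016917  0.38418795 -3.52373596] 0.060602990930968596
```

View pics/w6.png

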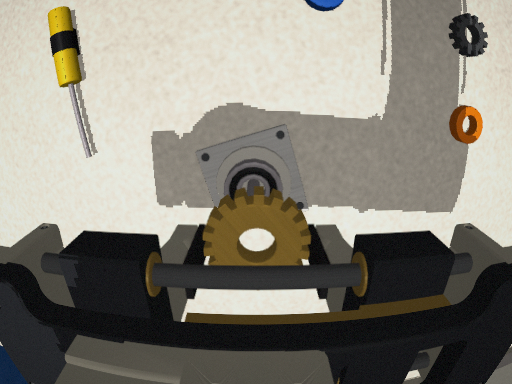

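The gear is held at (257,235), with the bearing and spindle visible behind it at (253,183). I'll trim y and lower.

In the tool's units: 8.9 cm is 0.1483, -0.25 cm is -0.0042.

send_rows([
  [[0, -0.0033, 0.0083, 0, 0, 0], [0, -0.0042, 0.0333, 0, 0, 0], [0, -0.0042, 0.0667, 0, 0, 0], [0, -0.0042, 0.0917, 0, 0, 0], [0, -0.0042, 0.1167, 0, 0, 0], [0, -0.0042, 0.1333, 0, 0, 0], [0, -0.0042, 0.145, 0, 0, 0], [0, -0.0042, 0.1483, 0, 0, 0]],
])

```text
clock: 13.35
tool_pos: [0.6295, -0.2325, 0.0333]
orientation: [180.0, -0.1, -180.0]
force: [0.0, -0.3, -1.9]
opening: 0.061
gripper_force: 30.0
```

send_rows([
  [[0, 0, 0, 0, 0, 0], [0, 0, 0, 0, 0, 0], [0, 0, 0, 0, 0, 0]],
])

```text
clock: 13.6
tool_pos: [0.6308, -0.233, 0.0356]
orientation: [-180.0, 0.1, -180.0]
force: [-0.5, 0.5, -1.9]
opening: 0.0609
gripper_force: 30.0
```

In the tool's units: -8 cm is -0.1333, -4 cm is -0.0667.

send_rows([
  [[0, 0, 0.0017, 0, 0, 0], [0, 0, 0.0017, 0, 0, 0], [0, 0, 0.0017, 0, 0, 0], [0, 0, 0.0017, 0, 0, 0], [0, 0, 0.0017, 0, 0, 0], [0, 0, -0.0167, 0, 0, 0], [0, 0, -0.0667, 0, 0, 0], [0, 0, -0.1333, 0, 0, 0]],
], fingers=1)

```text
clock: 14.27
tool_pos: [0.6279, -0.2325, 0.1129]
orientation: [179.9, -0.4, 180.0]
force: [1.4, -0.6, -0.4]
opening: 0.0879
gripper_force: 0.0
```

send_rows([
  [[0.0083, 0.0333, 0, 0, 0, 0], [0.025, 0.1, 0, 0, 0, 0], [0.0417, 0.1667, 0, 0, 0, 0], [0.0617, 0.2333, 0, 0, 0, 0], [0.08, 0.3, 0, 0, 0, 0], [0.1, 0.3583, 0.0167, 0, 0, 0], [0.1117, 0.3883, 0.0667, 0, 0, 0], [0.1117, 0.3883, 0.1333, 0, 0, 0]],
])

```text
clock: 14.93
tool_pos: [0.5653, 0.0043, 0.0383]
orientation: [179.8, 0.5, -179.8]
force: [1.0, 0.4, -0.0]
opening: 0.0877
gripper_force: 0.0
```

send_rows([
  [[0, 0, 0, 0, 0, 0], [0, 0, 0, 0, 0, 0], [0, 0, 0, 0, 0, 0], [0, 0, 0, 0, 0, 0]],
])

```text
clock: 15.27
tool_pos: [0.5649, -0.0002, 0.0369]
orientation: [180.0, 0.2, 180.0]
force: [0.8, -0.4, 0.1]
opening: 0.0879
gripper_force: 0.0
```

```bash
python3 - <<'E'
from plant import ctrl
from h import *
for n in("wrist","top"):
    s=ctrl.snapshot(n); np.savez(n+"7.npz",**s)
    if n=="wrist": A=s["img"]
    else: B=cv2.resize(s["img"][150:220,300:393],(512,384),interpolation=cv2.INTER_CUBIC)
print(ctrl.get_obs()["tool_pos"])
cv2.imwrite("pics/ws7.png",cv2.resize(np.hstack([A,B]),(800,300))[:,:,::-1])
E
```

```text
[ 5.64493942e-01 -2.35231137e-04  3.65187219e-02]
```

View pics/ws7.png

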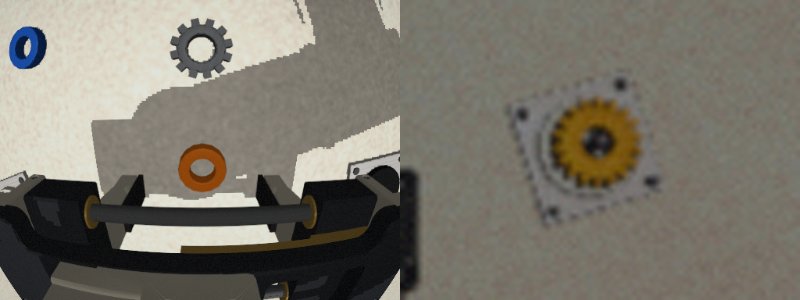

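The gear lies flat over the bearing, concentric with the spindle. The orange collar is centred between the fingers at (203,168) in the panel, and the pinion is at (201,47).

In the tool's units: 3.3 cm is 0.055, 3 cm is 0.05.

send_rows([
  [[0.0017, 0, 0.0167, 0, 0, 0], [0.0017, 0, 0.0367, 0, 0, 0], [0.0017, 0, 0.05, 0, 0, 0], [0.0017, 0, 0.055, 0, 0, 0], [0.0017, 0, 0.055, 0, 0, 0], [0.0017, 0, 0.055, 0, 0, 0]],
])

```text
clock: 15.87
tool_pos: [0.5622, 0.0, 0.0015]
orientation: [-180.0, -0.0, 180.0]
force: [0.7, 0.4, -0.4]
opening: 0.0875
gripper_force: 0.0
```

send_rows([
  [[0, 0, 0, 0, 0, 0], [0, 0, 0, 0, 0, 0], [0, 0, 0, 0, 0, 0], [0, 0, 0, 0, 0, 0], [0, 0, 0, 0, 0, 0], [0, 0, 0, 0, 0, 0], [0, 0, 0, 0, 0, 0], [0, 0, 0, 0, 0, 0]],
], fingers=0)

```text
clock: 16.53
tool_pos: [0.5621, 0.0001, 0.0016]
orientation: [180.0, 0.0, 180.0]
force: [-0.2, -0.0, 0.8]
opening: 0.041
gripper_force: 30.0
```

In the tool's units: -12 cm is -0.2, -11.5 cm is -0.1917.

send_rows([
  [[0, 0, -0.0167, 0, 0, 0], [0, 0, -0.05, 0, 0, 0], [0, 0, -0.1, 0, 0, 0], [0, 0, -0.15, 0, 0, 0], [0, 0, -0.1917, 0, 0, 0], [-0.0083, -0.0333, -0.2, 0, 0, 0], [-0.025, -0.0833, -0.2, 0, 0, 0], [-0.0417, -0.15, -0.2, 0, 0, 0]],
])

```text
clock: 17.2
tool_pos: [0.5881, -0.0891, 0.1239]
orientation: [180.0, 0.2, -179.8]
force: [1.2, 0.4, -0.1]
opening: 0.041
gripper_force: 30.0
```

send_rows([
  [[-0.0167, -0.0667, 0, 0, 0, 0], [-0.0333, -0.1333, 0, 0, 0, 0], [-0.05, -0.1917, 0, 0, 0, 0], [-0.0633, -0.225, 0, 0, 0, 0], [-0.07, -0.2367, 0, 0, 0, 0], [-0.07, -0.2367, 0, 0, 0, 0], [-0.07, -0.2367, 0, 0, 0, 0], [-0.07, -0.2367, 0, 0, 0, 0]],
])

```text
clock: 17.87
tool_pos: [0.6287, -0.2309, 0.1218]
orientation: [180.0, -0.0, -180.0]
force: [-1.0, 0.7, -0.9]
opening: 0.0409
gripper_force: 30.0
```

send_rows([
  [[0, 0, 0, 0, 0, 0], [0, 0, 0, 0, 0, 0]],
])

```text
clock: 18.03
tool_pos: [0.6291, -0.2307, 0.122]
orientation: [180.0, 0.0, -179.9]
force: [0.3, -0.2, -0.8]
opening: 0.0408
gripper_force: 30.0
```

In the tool's units: 7.4 cm is 0.1233, -0.15 cm is -0.0025.

send_rows([
  [[0, -0.0017, 0.0083, 0, 0, 0], [0, -0.0025, 0.025, 0, 0, 0], [0, -0.0025, 0.05, 0, 0, 0], [0, -0.0025, 0.075, 0, 0, 0], [0, -0.0025, 0.095, 0, 0, 0], [0, -0.0025, 0.1117, 0, 0, 0], [0, -0.0025, 0.1217, 0, 0, 0], [0, -0.0025, 0.1233, 0, 0, 0]],
])

```text
clock: 18.7
tool_pos: [0.6285, -0.2333, 0.046]
orientation: [180.0, -0.1, 180.0]
force: [0.4, -0.0, -0.9]
opening: 0.0408
gripper_force: 30.0
```

send_rows([
  [[0, 0, 0, 0, 0, 0], [0, 0, 0, 0, 0, 0], [0, 0, 0, 0, 0, 0]],
])

```text
clock: 18.95
tool_pos: [0.6296, -0.2335, 0.0484]
orientation: [-180.0, 0.1, -180.0]
force: [0.4, -0.1, -0.5]
opening: 0.041
gripper_force: 30.0
```

In the tool's units: -7 cm is -0.1167, -3 cm is -0.05.

send_rows([
  [[0, 0, 0.0033, 0, 0, 0], [0, 0, 0.0033, 0, 0, 0], [0, 0, 0.0033, 0, 0, 0], [0, 0, 0.0033, 0, 0, 0], [0, 0, 0.0033, 0, 0, 0], [0, 0, -0.0167, 0, 0, 0], [0, 0, -0.05, 0, 0, 0], [0, 0, -0.1167, 0, 0, 0]],
], fingers=1)

```text
clock: 19.62
tool_pos: [0.6263, -0.2328, 0.1145]
orientation: [179.9, -0.4, 180.0]
force: [0.7, 0.3, -0.5]
opening: 0.086
gripper_force: 0.0
```

In the tool's units: 22.8 cm is 0.38, 20 cm is 0.3333.

send_rows([
  [[0.0167, 0.025, 0, 0, 0, 0], [0.05, 0.0717, 0, 0, 0, 0], [0.0883, 0.1217, 0, 0, 0, 0], [0.1267, 0.175, 0, 0, 0, 0], [0.1667, 0.2283, 0, 0, 0, 0], [0.205, 0.2833, 0, 0, 0, 0], [0.2417, 0.3333, 0.0083, 0, 0, 0], [0.275, 0.38, 0.0333, 0, 0, 0]],
])

```text
clock: 20.28
tool_pos: [0.4645, -0.0037, 0.1001]
orientation: [179.9, 0.3, -180.0]
force: [1.5, 0.7, -0.4]
opening: 0.0877
gripper_force: 0.0
```

In the tool's units: 6 cm is 0.1, 4 cm is 0.0667.

send_rows([
  [[0.0033, 0.0083, 0.0333, 0, 0, 0], [0.0033, 0.0083, 0.0667, 0, 0, 0], [0.0033, 0.0083, 0.1, 0, 0, 0], [0.0033, 0.0083, 0.1, 0, 0, 0], [0.0033, 0.0083, 0.1, 0, 0, 0], [0.0033, 0.0083, 0.1, 0, 0, 0]],
])

```text
clock: 20.78
tool_pos: [0.463, -0.0003, 0.0388]
orientation: [180.0, 0.1, -180.0]
force: [-0.1, -1.3, 0.6]
opening: 0.0877
gripper_force: 0.0
```

```bash
python3 - <<'E'
from plant import ctrl
from h import *
for n in("wrist","top"):
    s=ctrl.snapshot(n); np.savez(n+"8.npz",**s)
    if n=="wrist": A=s["img"]
    else: B=cv2.resize(s["img"][150:220,300:393],(512,384),interpolation=cv2.INTER_CUBIC)
print(ctrl.get_obs()["tool_pos"])
cv2.imwrite("pics/ws8.png",cv2.resize(np.hstack([A,B]),(800,300))[:,:,::-1])
w=dict(np.load("wrist7.npz"));t=dict(np.load("top0.npz"))
for n,q0,k,f,tq in [("pinion",(257,60),"dark",.7,(267.8,239.2)),("blue",(36,61),"col",.5,(323,245.5))]:
    q,r=blob(w["img"],q0,45 if n=="pinion" else 35,k,f);p,e=tri([ray(w,q,True),ray(t,tq)]);print(n,q,r,p,e)
E
```

```text
[ 4.63137786e-01 -2.23239448e-04  3.89028854e-02]
pinion [257.19783462  61.55060371] 70.0542200727408 [4.64799151e-01 3.21567249e-04 4.78468074e-02] [np.float64(0.07844355204158757), np.float64(0.07844355204160058)]
blue [30.1052941  60.53147829] 39.405345449570675 [ 0.44288295 -0.1671877   0.01338433] [np.float64(1.1545544155586172), np.float64(1.1545544155586889)]
```

View pics/ws8.png

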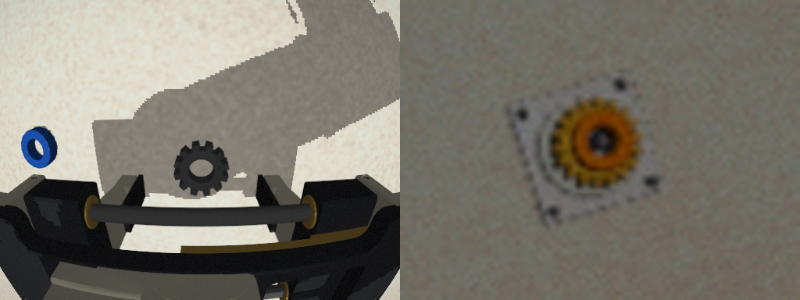

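The orange collar sits on the gear on the spindle, and the pinion is centred between the fingers at (201,168) in the panel.

send_rows([
  [[0, 0, 0.0167, 0, 0, 0], [0, 0, 0.0367, 0, 0, 0], [0, 0, 0.05, 0, 0, 0], [0, 0, 0.0583, 0, 0, 0], [0, 0, 0.0583, 0, 0, 0], [0, 0, 0.0583, 0, 0, 0]],
])

```text
clock: 21.38
tool_pos: [0.4622, -0.0004, 0.0028]
orientation: [-180.0, -0.0, 180.0]
force: [0.9, 0.1, 0.3]
opening: 0.088
gripper_force: 0.0
```

send_rows([
  [[0, 0, 0, 0, 0, 0], [0, 0, 0, 0, 0, 0], [0, 0, 0, 0, 0, 0], [0, 0, 0, 0, 0, 0], [0, 0, 0, 0, 0, 0], [0, 0, 0, 0, 0, 0], [0, 0, 0, 0, 0, 0], [0, 0, 0, 0, 0, 0]],
], fingers=0)

```text
clock: 22.05
tool_pos: [0.4622, -0.0003, 0.0026]
orientation: [180.0, 0.0, -180.0]
force: [-0.3, 0.7, 1.3]
opening: 0.0461
gripper_force: 30.0
```

In the tool's units: -12 cm is -0.2, -11.5 cm is -0.1917.

send_rows([
  [[0, 0, -0.0167, 0, 0, 0], [0, 0, -0.05, 0, 0, 0], [0, 0, -0.1, 0, 0, 0], [0, 0, -0.15, 0, 0, 0], [0, 0, -0.1917, 0, 0, 0], [-0.0167, 0.025, -0.2, 0, 0, 0], [-0.0417, 0.0667, -0.2, 0, 0, 0], [-0.075, 0.1167, -0.2, 0, 0, 0]],
])

```text
clock: 22.72
tool_pos: [0.5067, 0.0696, 0.1236]
orientation: [179.9, 0.1, 179.9]
force: [0.4, -0.4, -0.6]
opening: 0.0465
gripper_force: 30.0
```

In the tool's units: 13.8 cm is 0.23, 13.5 cm is 0.225.

send_rows([
  [[-0.0333, 0.05, 0, 0, 0, 0], [-0.0667, 0.1, 0, 0, 0, 0], [-0.1, 0.15, 0, 0, 0, 0], [-0.1333, 0.2, 0, 0, 0, 0], [-0.1533, 0.225, 0, 0, 0, 0], [-0.155, 0.23, 0, 0, 0, 0], [-0.155, 0.23, 0, 0, 0, 0], [-0.155, 0.23, 0, 0, 0, 0]],
])

```text
clock: 23.38
tool_pos: [0.5992, 0.2071, 0.1217]
orientation: [-179.9, -0.1, 180.0]
force: [-0.3, 0.0, -1.4]
opening: 0.0465
gripper_force: 30.0
```

send_rows([
  [[0, 0, 0, 0, 0, 0], [0, 0, 0, 0, 0, 0], [0, 0, 0, 0, 0, 0]],
])

```text
clock: 23.63
tool_pos: [0.5998, 0.2069, 0.123]
orientation: [180.0, 0.0, 180.0]
force: [0.8, 0.3, -0.9]
opening: 0.0461
gripper_force: 30.0
```

In the tool's units: 10.4 cm is 0.1733, 10.2 cm is 0.17.

send_rows([
  [[-0.0017, 0, 0.0167, 0, 0, 0], [-0.0017, 0, 0.05, 0, 0, 0], [-0.0017, 0, 0.0833, 0, 0, 0], [-0.0017, 0, 0.1167, 0, 0, 0], [-0.0017, 0, 0.1417, 0, 0, 0], [-0.0017, 0, 0.16, 0, 0, 0], [-0.0017, 0, 0.17, 0, 0, 0], [-0.0017, 0, 0.1733, 0, 0, 0]],
])

```text
clock: 24.3
tool_pos: [0.6007, 0.2072, 0.0173]
orientation: [-179.9, -0.1, 180.0]
force: [0.6, 0.7, -0.9]
opening: 0.0462
gripper_force: 30.0
```

send_rows([
  [[0, 0, 0, 0, 0, 0], [0, 0, 0, 0, 0, 0], [0, 0, 0, 0, 0, 0]],
])

```text
clock: 24.55
tool_pos: [0.6018, 0.208, 0.0196]
orientation: [179.9, 0.1, -180.0]
force: [0.1, 0.7, -1.5]
opening: 0.0464
gripper_force: 30.0
```

In the tool's units: -8 cm is -0.1333, -4 cm is -0.0667.

send_rows([
  [[0, 0, 0.0033, 0, 0, 0], [0, 0, 0.0033, 0, 0, 0], [0, 0, 0.0033, 0, 0, 0], [0, 0, 0.0033, 0, 0, 0], [0, 0, 0.0033, 0, 0, 0], [0, 0, -0.0167, 0, 0, 0], [0, 0, -0.0667, 0, 0, 0], [0, 0, -0.1333, 0, 0, 0]],
], fingers=1)

```text
clock: 25.22
tool_pos: [0.5993, 0.2065, 0.0972]
orientation: [-179.8, -0.3, 180.0]
force: [1.1, 0.1, -0.7]
opening: 0.0868
gripper_force: 0.0
```

In the tool's units: -24.5 cm is -0.4083, -21 cm is -0.35.

send_rows([
  [[0.0083, -0.0167, -0.0167, 0, 0, 0], [0.025, -0.0583, -0.0333, 0, 0, 0], [0.05, -0.1167, -0.0333, 0, 0, 0], [0.075, -0.175, -0.0333, 0, 0, 0], [0.1, -0.2333, -0.0333, 0, 0, 0], [0.125, -0.2917, -0.0333, 0, 0, 0], [0.15, -0.35, -0.0333, 0, 0, 0], [0.175, -0.4083, -0.0333, 0, 0, 0]],
])

```text
clock: 25.88
tool_pos: [0.4954, -0.0388, 0.1198]
orientation: [180.0, 0.1, -180.0]
force: [0.8, -1.2, 0.6]
opening: 0.0877
gripper_force: 0.0
```

In the tool's units: -13 cm is -0.2167, -12.3 cm is -0.205.

send_rows([
  [[0.025, -0.0583, 0, 0, 0, 0], [0.05, -0.1167, 0, 0, 0, 0], [0.0717, -0.1667, 0, 0, 0, 0], [0.0883, -0.205, 0.0333, 0, 0, 0], [0.09, -0.2167, 0.0833, 0, 0, 0], [0.09, -0.2167, 0.125, 0, 0, 0], [0.09, -0.2167, 0.1333, 0, 0, 0], [0.09, -0.2167, 0.1333, 0, 0, 0]],
])

```text
clock: 26.55
tool_pos: [0.4412, -0.1676, 0.038]
orientation: [-180.0, -0.2, 180.0]
force: [0.1, 1.3, 0.0]
opening: 0.0875
gripper_force: 0.0
```

```bash
python3 - <<'E'
from plant import ctrl
from h import *
for n in("wrist","top"):
    s=ctrl.snapshot(n); np.savez(n+"9.npz",**s)
    if n=="wrist": A=s["img"]
    else: B=cv2.resize(s["img"][158:228,155:248],(512,384),interpolation=cv2.INTER_CUBIC)
print(ctrl.get_obs()["tool_pos"])
cv2.imwrite("pics/ws9.png",cv2.resize(np.hstack([A,B]),(800,300))[:,:,::-1])
E
```

```text
[ 0.44311561 -0.16720684  0.03982441]
```

View pics/ws9.png

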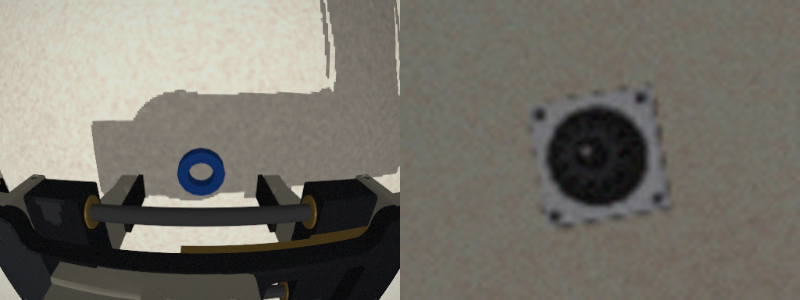

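The pinion lies centred on the black disc with the spindle through it, and the blue spacer is between the fingers at (201,172) in the panel.

In the tool's units: 3.6 cm is 0.06, 3.1 cm is 0.0517.

send_rows([
  [[0, 0, 0.0167, 0, 0, 0], [0, 0, 0.0367, 0, 0, 0], [0, 0, 0.0517, 0, 0, 0], [0, 0, 0.06, 0, 0, 0], [0, 0, 0.06, 0, 0, 0], [0, 0, 0.06, 0, 0, 0]],
])

```text
clock: 27.15
tool_pos: [0.4425, -0.1672, 0.003]
orientation: [-180.0, 0.0, -180.0]
force: [-0.3, 0.9, 0.3]
opening: 0.0878
gripper_force: 0.0
```

send_rows([
  [[0, 0, 0, 0, 0, 0], [0, 0, 0, 0, 0, 0], [0, 0, 0, 0, 0, 0], [0, 0, 0, 0, 0, 0], [0, 0, 0, 0, 0, 0], [0, 0, 0, 0, 0, 0], [0, 0, 0, 0, 0, 0], [0, 0, 0, 0, 0, 0]],
], fingers=0)

```text
clock: 27.82
tool_pos: [0.4421, -0.1674, 0.0026]
orientation: [180.0, -0.0, 180.0]
force: [-1.2, 0.1, 1.1]
opening: 0.041
gripper_force: 30.0
```

In the tool's units: -12 cm is -0.2, -11.5 cm is -0.1917.

send_rows([
  [[0, 0, -0.0167, 0, 0, 0], [0, 0, -0.05, 0, 0, 0], [0, 0, -0.1, 0, 0, 0], [0, 0, -0.15, 0, 0, 0], [0, 0, -0.1917, 0, 0, 0], [-0.0083, 0.025, -0.2, 0, 0, 0], [-0.03, 0.075, -0.2, 0, 0, 0], [-0.055, 0.1333, -0.2, 0, 0, 0]],
])

```text
clock: 28.48
tool_pos: [0.4751, -0.0873, 0.1235]
orientation: [180.0, 0.1, 179.8]
force: [0.7, -0.1, -1.1]
opening: 0.0411
gripper_force: 30.0
```

In the tool's units: 26.3 cm is 0.4383, 24 cm is 0.4.

send_rows([
  [[-0.025, 0.0583, 0, 0, 0, 0], [-0.05, 0.1167, 0, 0, 0, 0], [-0.075, 0.175, 0, 0, 0, 0], [-0.1, 0.2333, 0, 0, 0, 0], [-0.125, 0.2917, 0, 0, 0, 0], [-0.15, 0.35, 0, 0, 0, 0], [-0.1717, 0.4, 0, 0, 0, 0], [-0.1883, 0.4383, 0, 0, 0, 0]],
])

```text
clock: 29.15
tool_pos: [0.5888, 0.1783, 0.1221]
orientation: [-180.0, -0.0, -179.9]
force: [1.2, -0.9, -0.0]
opening: 0.0409
gripper_force: 30.0
```

In the tool's units: 3.2 cm is 0.0533, -1.2 cm is -0.02.

send_rows([
  [[-0.0133, 0.0333, 0, 0, 0, 0], [-0.02, 0.0533, 0, 0, 0, 0], [-0.02, 0.0533, 0, 0, 0, 0], [-0.02, 0.0533, 0, 0, 0, 0], [-0.02, 0.0533, 0, 0, 0, 0], [-0.02, 0.0533, 0, 0, 0, 0], [-0.02, 0.0533, 0, 0, 0, 0]],
])

```text
clock: 29.73
tool_pos: [0.5999, 0.2066, 0.1228]
orientation: [180.0, 0.0, 179.9]
force: [-0.2, -0.1, -1.0]
opening: 0.0409
gripper_force: 30.0
```

In the tool's units: 8.9 cm is 0.1483, 8.7 cm is 0.145.

send_rows([
  [[-0.0017, 0, 0.0167, 0, 0, 0], [-0.0017, 0, 0.0417, 0, 0, 0], [-0.0017, 0, 0.075, 0, 0, 0], [-0.0017, 0, 0.1, 0, 0, 0], [-0.0017, 0, 0.1217, 0, 0, 0], [-0.0017, 0, 0.1367, 0, 0, 0], [-0.0017, 0, 0.145, 0, 0, 0], [-0.0017, 0, 0.1483, 0, 0, 0]],
])

```text
clock: 30.4
tool_pos: [0.6008, 0.2072, 0.0325]
orientation: [-180.0, -0.1, 180.0]
force: [-0.4, -0.2, -1.0]
opening: 0.041
gripper_force: 30.0
```

send_rows([
  [[0, 0, 0, 0, 0, 0], [0, 0, 0, 0, 0, 0], [0, 0, 0, 0, 0, 0]],
])

```text
clock: 30.65
tool_pos: [0.6017, 0.2079, 0.0344]
orientation: [180.0, 0.1, -180.0]
force: [-0.7, -0.1, 0.2]
opening: 0.0412
gripper_force: 30.0
```

Release, rise and back away to the middle for a final look.

In the tool's units: -8 cm is -0.1333, -4 cm is -0.0667.

send_rows([
  [[0, 0, 0.0033, 0, 0, 0], [0, 0, 0.0033, 0, 0, 0], [0, 0, 0.0033, 0, 0, 0], [0, 0, 0.0033, 0, 0, 0], [0, 0, 0.0033, 0, 0, 0], [0, 0, -0.0167, 0, 0, 0], [0, 0, -0.0667, 0, 0, 0], [0, 0, -0.1333, 0, 0, 0]],
], fingers=1)

```text
clock: 31.32
tool_pos: [0.5993, 0.2065, 0.1122]
orientation: [-179.8, -0.3, 180.0]
force: [1.2, 0.6, -0.1]
opening: 0.086
gripper_force: 0.0
```

In the tool's units: -19 cm is -0.3167, -17 cm is -0.2833.

send_rows([
  [[0, 0, -0.05, 0, 0, 0], [-0.0167, -0.0333, -0.1, 0, 0, 0], [-0.0333, -0.0833, -0.15, 0, 0, 0], [-0.0667, -0.1333, -0.1833, 0, 0, 0], [-0.1, -0.1833, -0.2167, 0, 0, 0], [-0.1333, -0.2333, -0.2167, 0, 0, 0], [-0.1667, -0.2833, -0.2167, 0, 0, 0], [-0.1833, -0.3167, -0.2167, 0, 0, 0]],
])

```text
clock: 31.98
tool_pos: [0.7126, 0.0148, 0.245]
orientation: [-180.0, 0.1, 179.9]
force: [-0.7, 0.5, -0.8]
opening: 0.0878
gripper_force: 0.0
```

In the tool's units: -1 cm is -0.0167.

send_rows([
  [[0, -0.0167, 0, 0, 0, 0], [0, -0.0167, 0, 0, 0, 0], [0, -0.0167, 0, 0, 0, 0], [0, -0.0167, 0, 0, 0, 0], [0, -0.0167, 0, 0, 0, 0], [0, -0.0167, 0, 0, 0, 0]],
])

```text
clock: 32.48
tool_pos: [0.7109, 0.0088, 0.2441]
orientation: [180.0, 0.0, -179.9]
force: [-0.0, -0.2, 0.3]
opening: 0.0878
gripper_force: 0.0
```

```bash
python3 - <<'E'
from plant import ctrl
from h import *
c=lambda i,x,y:cv2.convertScaleAbs(cv2.resize(i[y-30:y+30,x-40:x+40],(400,300),interpolation=cv2.INTER_CUBIC),alpha=1.5)
w,t,s=[ctrl.snapshot(n)["img"] for n in("wrist","top","side")]
cv2.imwrite("pics/fin.png",np.vstack([np.hstack([cv2.resize(w,(400,300)),c(t,201,190)]),np.hstack([c(s,281,155),c(s,212,235)])])[:,:,::-1])
o=ctrl.get_obs();print(o["tool_pos"],o["opening"])
E
```

```text
[0.71099487 0.00843119 0.2437745 ] 0.08734548591890041
```

View pics/fin.png

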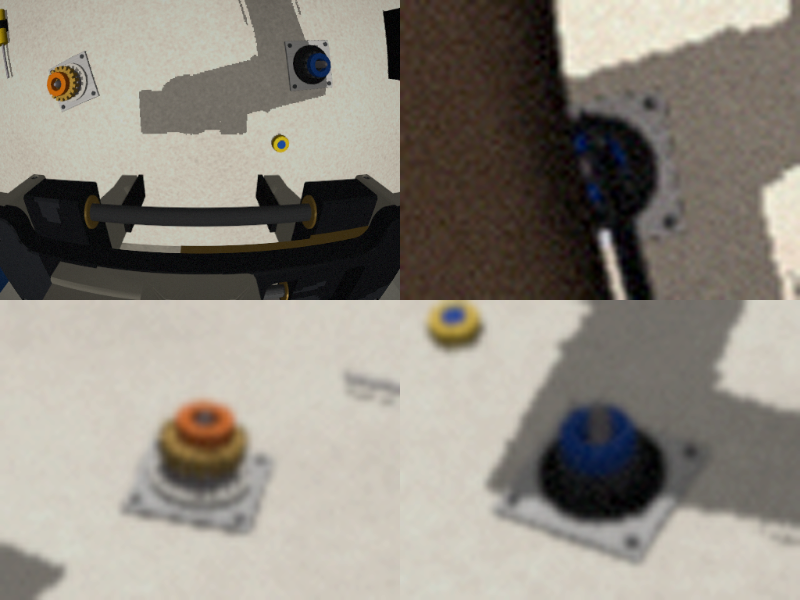

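Both stacks are complete, level and threaded: orange over gear over bearing at about (205,450), and blue over pinion at about (600,460) with the spindle standing out of the spacer. The bystanders have not moved, so I'm handing in.

```bash
python3 -c "
from plant import ctrl
print(ctrl.close_job())"
```

```text
the job is handed in; nothing more can be done
None
```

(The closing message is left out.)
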